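Make up two sign-painting kits

ROBOT

A 6-joint arm with a two-finger parallel gripper is mounted at the origin on a cart in front of the work surface, level with it; the furniture and walls round the work are solid. World frame = base frame: x ahead of the robot, y to its left, z up, the work surface at z = 0. Lengths are in m, angles in rad, forces in N, time in s.
With the tool pointing down it reaches from about 0.225 to 0.725 m from the base axis. Payload 3.1 kg.
Tool frame: the origin (TCP) lies at the very end of the fingers, on their centre line; the grasp point (between the pads) lies 19 mm behind it; z points along the fingers, y is the direction in which the jaws open and shut (so a half turn about z gives the same grasp; the last joint's range is limited). The gripper opens to 85 mm and grips with 20 to 120 N. Pads are 22 mm wide; open, the fingers measure 114 mm over their backs; the gripper's body (76 mm by 85 mm) begins 54 mm behind the grasp point. The pads swing forward as they close: fully open they stand 13 mm farther back than shut.
Start: joints at [1.17, 0.048, 0.099, 1.622, 0, 1.443], TCP at [0.141, 0.506, 0.231] pointing down, gripper open.
Joint ranges: [-2.91, 2.91], [-0.99, 1.94], [-1.21, 1.42], [-2.12, 2.29], [-1.49, 1.47], [-3.14, 3.14]. Speed limits (rad/s): [2.79, 2.79, 3.14, 3.14, 3.14, 3.14].

INTERFACE

Orientations are given as a 3x3 rotation matrix whose columns are the frame's x, y, z axes.
In Python, from workcell import bot gives the robot as it stands.
- The arm moves only by the shell command python3 -m creep 'ROWS' [FORCE]. ROWS is JSON, one flat list of numbers, 7 for each row, row after row: the shift along the tool's x, y, z in m, then the turn, a rotation vector about the tool's x, y, z in degrees, then the opening, from -1 (shut) to 1 (fully open), so that 0 is half open. In form: [tx, ty, tz, rx, ry, rz, hand, tx, ty, tz, rx, ry, rz, hand, ...]. A call has 1 to 10 rows; each row is the pose to reach, as a shift and turn from the pose commanded when the call began, along the tool's axes at that moment; what a row does not reach only later rows make up. A row lasts 1/8 s, in which the tool goes at most 62.5 mm and 10.7 degrees, less where a joint would pass 70% of its speed; a pose out of reach is approached as far as the arm can. A call with a gripper value outside its range is refused whole. The fingers move at their own pace and stop on an object; FORCE is the grip in N (left out, the last holds). Time passes only in rows, so rows that repeat a pose let the fingers close. It gives the time, the measured TCP pose, the force and the opening at its end, in the units of the state.
- bot.sense(): the state, without advancing time (a new reading comes with each control period).
- bot.snapshot(name): name is "scene" or "top" or "wrist"; returns (picture, depth): 480x640x3 uint8, blue, green, red; 480x640 float32, m along the optical axis (not along the pixel's ray), 0 where there is no reading.
- bot.camera_info(name): a dict with "fx", "fy", "cx", "cy" (pixels), "origin" and "orientation" of the camera in the world; the wrist camera has in their place "mount" (4x4, takes a point from camera to tool coordinates, whose origin is the TCP and whose axes are the flange's). Camera axes: x right, y up, looking along -z (the intrinsics and any distortion apply to the point x, -y, -z); pixel columns grow to the right and rows downward; lengths in m; the calibration is good to about 2 mm. A picture is of the moment at which its call begins: read the wrist's pose just before it. camera_info takes no time and is no camera call.
- bot.sign_off(): hands the job in, once; it reports no verdict.
The state is a dict: "time_s": time; "joints": joint angles; "dq": joint speeds; "effort": joint torques, N m; "tcp_pos": TCP position; "orientation": TCP orientation; "ft_force": force on the tool from outside, world axes, zero at the start; "ft_torque": the same for the moment, N m; "width": finger opening in m.
Only numpy, scipy, OpenCV 4.12 (cv2) and the standard library are available. Lean on these libraries where they do the work, as an engineer would, in place of code of your own. Each camera call takes 0.05 s, during which the arm holds its last target. There are 200 camera calls.

TASK

Make up the two kits from the stock on the table. Green board: lay the roll of blue tape flat in the middle of the round cork mark, stand the gold-lidded jar centred on top of the roll, and lay the white marker in the pen rest. Blue board: stand the grey-lidded jar in the middle of the cork mark and lay the black marker in the pen rest; keep the jars upright throughout, and leave the gold marker and the paper cup where they are.

Things in the scene. Friction and masses are not known exactly. Their poses are not given: they have to be found in the camera images.
- tape_blue: Roll of blue masking tape lying flat, 66 mm outer diameter, 10 mm high, 12 g. Origin: centre of its underside, z up. Grip it low, across its outer diameter.
- jar_gold: Closed jar with white body and gold-yellow lid, 59 mm diameter, 50 mm high, about 90 g. Origin: centre of its underside, z up.
- jar_grey: Closed jar with white body and grey lid, 53 mm diameter, 44 mm high, about 90 g. Origin: centre of its underside, z up.
- marker_white: White cylindrical paint marker with cap, 136 mm long (along its y axis), 13 mm thick, lying on the table, 18 g. Origin: midway along its length, at its underside.
- marker_black: Black cylindrical paint marker with cap, 136 mm long (along its y axis), 13 mm thick, lying on the table, 18 g. Origin: midway along its length, at its underside.
- marker_gold: Gold-coloured cylindrical paint marker with cap, 136 mm long (along its y axis), 13 mm thick, lying on the table, 18 g. Origin: midway along its length, at its underside. Belongs to neither kit: stays where it lies.
- cup_green: Paper mixing cup, white outside, green inside, 50 mm diameter, 39 mm high, standing at the left of the stock. Origin: centre of its underside. Belongs to neither kit: stays where it stands.
- green_board: Kit board painted green, 150x180x12 mm (x, y, z), fixed. Origin: centre of underside, on the table. Flush cork mark, 84 mm diameter, centre x=0, y=+38. Pen rest: two forked wooden blocks at x=-42 and +42, each 12 mm in x, 48 in y, centred on y=-58; a marker lies across both along x. Notches open upward, 32 mm wide, bottom at z=36, prong tops z=50; between the blocks 72 mm free down to the board.
- blue_board: Kit board painted blue, 150x180x12 mm (x, y, z), fixed. Origin: centre of underside, on the table. Flush cork mark, 84 mm diameter, centre x=0, y=+38. Pen rest: two forked wooden blocks at x=-42 and +42, each 12 mm in x, 48 in y, centred on y=-58; a marker lies across both along x. Notches open upward, 32 mm wide, bottom at z=36, prong tops z=50; between the blocks 72 mm free down to the board.
Mind the look-alikes: they are no part of the job. Leave any pink or turquoise look-alike of the jar_grey alone. Leave any turquoise look-alike of the tape_blue alone.

How it is judged:
By the outcome, as a careful person would: the job done as asked, in the order asked, and still so for the second after the job is handed in, with the robot touching nothing.
It also fails if it takes over 120 s, if anything falls off the work surface, if the arm or the gripper's body presses on something with over 40 N, if the wrist force passes 120 N, or if a joint passes its speed limit or range.

## Working session

There is one attempt and no reset: what is moved stays moved. The work goes in short steps, Python scripts to look and compute and a shell command to move; the robot and the scene stay as the last step left them, time stands still between calls to the robot, and variables do not carry over. Pictures are saved under pics/ and viewed, about 12 in all and at most 16, crops included, and the job is handed in when it is done.

```bash
ls; mkdir -p pics; python3 - <<'E'
from workcell import bot
import cv2,numpy as np
s=bot.sense();print(s)
for n in("scene","top"):
    im,d=bot.snapshot(n);cv2.imwrite(f"pics/{n}0.png",im);np.save(f"pics/{n}0.npy",d)
    print(n,bot.camera_info(n))
print(bot.camera_info("wrist"))
E
```

```text
pics
{'time_s': 0.0, 'joints': array([ 1.17023263e+00,  4.87316027e-02,  9.75890770e-02,  1.62195169e+00,
       -9.22186432e-06,  1.44301886e+00]), 'dq': array([ 0.00030253,  0.00052298,  0.00071727,  0.00066415, -0.0014357 ,
       -0.00114457]), 'effort': array([ 8.07415363e-04, -3.38774550e+01,  3.20019615e+01,  2.00646714e-02,
       -8.47917363e-06, -1.86003341e-06]), 'tcp_pos': array([0.14121376, 0.50503624, 0.23012268]), 'orientation': array([[-9.63023860e-01,  2.69414657e-01, -8.87541344e-04],
       [ 2.69415969e-01,  9.63021569e-01, -2.11958755e-03],
       [ 2.83673505e-04, -2.28033120e-03, -9.99997360e-01]]), 'ft_force': array([-0.36617668,  0.44518601,  0.34672141]), 'ft_torque': array([-0.06375924, -0.00011279, -0.02312682]), 'width': 0.08534658115602246}
scene {'fx': 596.6875715536395, 'fy': 596.6875715536395, 'cx': 321.7890048436033, 'cy': 241.8153443230131, 'origin': array([-0.31279515,  0.79629192,  0.85280333]), 'orientation': array([[-0.61427821,  0.45403719, -0.64537781],
       [-0.7890871 , -0.35142131,  0.50382994],
       [ 0.00195802,  0.81875105,  0.57414535]])}
top {'fx': 473.1587387959137, 'fy': 473.1587387959137, 'cx': 322.14735267564527, 'cy': 239.36664540037492, 'origin': array([0.44530178, 0.08936092, 1.0234643 ]), 'orientation': array([[-0.01357999,  0.98729064, -0.15834388],
       [-0.99967797, -0.01001053,  0.02331833],
       [ 0.02143686,  0.15860955,  0.98710864]])}
{'fx': 428.0082026015693, 'fy': 428.0082026015693, 'cx': 318.1624485542656, 'cy': 236.12945443978353, 'mount': array([[-2.69051467e-04,  9.48542151e-01,  3.16650777e-01,
         8.11643704e-02],
       [ 9.99999809e-01,  7.91792498e-05,  6.12493555e-04,
         3.23854162e-04],
       [ 5.55903783e-04,  3.16650882e-01, -9.48541992e-01,
        -1.43052074e-01],
       [ 0.00000000e+00,  0.00000000e+00,  0.00000000e+00,
         1.00000000e+00]])}
```

View pics/top0.png

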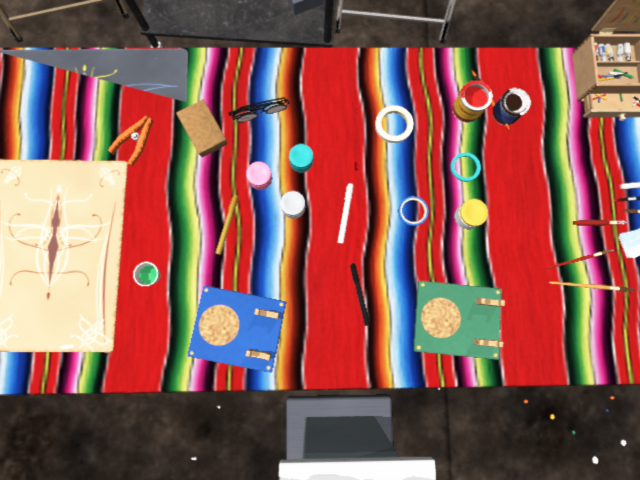

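View pics/scene0.png

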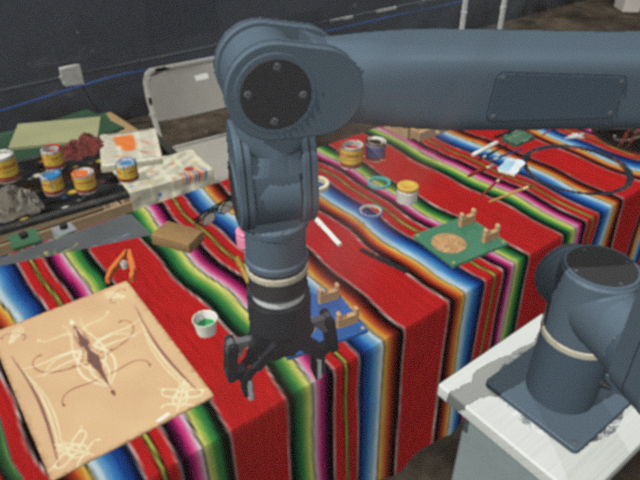

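The top view (pixels) has these candidates:
- **Blue tape:** the ring at (414,210). Look-alikes are the turquoise ring (466,166) and the large white roll (394,123).
- **Gold jar:** (473,213). The look-alike is the paint can (473,97).
- **Grey jar:** (293,204). Look-alikes are pink (259,175) and turquoise (301,158).
- **Markers:** white (345,213), black (360,295), gold (227,225), which stays put. The brushes are at the right.
- **Cup and boards:** cup (146,273), blue board (237,328), green board (459,320).

Next I'll take a close crop and measure.

```bash
cat > h.py <<'E'
import numpy as np,cv2
from workcell import bot
def cam(n,s=None):
    c=bot.camera_info(n)
    if n=="wrist":
        T=np.eye(4);T[:3,:3]=s["orientation"];T[:3,3]=s["tcp_pos"];M=T@c["mount"]
        return c,M[:3,:3],M[:3,3]
    return c,np.array(c["orientation"]),np.array(c["origin"])
def plane(C,uv,z):
    c,R,o=C;uv=np.atleast_2d(uv).astype(float)
    d=np.c_[(uv[:,0]-c["cx"])/c["fx"],-(uv[:,1]-c["cy"])/c["fy"],-np.ones(len(uv))]@R.T
    return o+d*((z-o[2])/d[:,2])[:,None]
def proj(C,P):
    c,R,o=C;p=(np.atleast_2d(P)-o)@R
    return np.c_[c["cx"]+c["fx"]*p[:,0]/-p[:,2],c["cy"]-c["fy"]*p[:,1]/-p[:,2]]
def blob(hsv,lo,hi,near,r=35,k=3):
    m=cv2.inRange(hsv,np.array(lo),np.array(hi));w=np.zeros_like(m)
    cv2.circle(w,tuple(map(int,near)),r,255,-1)
    m=cv2.morphologyEx(m&w,cv2.MORPH_OPEN,np.ones((k,k),np.uint8)) if k else m&w
    cs,_=cv2.findContours(m,cv2.RETR_EXTERNAL,cv2.CHAIN_APPROX_NONE)
    return max(cs,key=cv2.contourArea) if cs else None
E
python3 - <<'E'
from h import *
im=cv2.imread("pics/top0.png");h=cv2.cvtColor(im,cv2.COLOR_BGR2HSV);C=cam("top")
print("origin px",proj(C,[[0,0,0],[.141,.505,.23],[.3,0,0]]).round())
a=cv2.resize(im[140:250,370:510],None,fx=4,fy=4,interpolation=3)
b=cv2.resize(im[140:250,235:315],None,fx=4,fy=4,interpolation=3)
cv2.imwrite("pics/crop1.png",cv2.resize(np.hstack([b,a]),None,fx=.9,fy=.9))
for n,lo,hi,near,r,z in [("jgold",(20,90,120),(33,255,255),(473,213),18,.05),("jgrey",(0,0,110),(179,45,255),(293,204),14,.044),
  ("mwhite",(0,0,170),(179,70,255),(345,213),36,.010),("mblack",(0,0,0),(179,255,60),(360,295),36,.010),
  ("mgold",(15,90,60),(30,255,220),(227,225),34,.01),("blue",(105,150,80),(125,255,255),(237,328),60,.012),("green",(50,90,50),(85,255,160),(459,320),60,.012),
  ("cup",(45,60,60),(85,255,255),(146,273),16,.03)]:
    c=blob(h,lo,hi,near,r,0 if n[0]=="m" else 3)
    if c is None: print(n,None);continue
    rc=cv2.minAreaRect(c);box=cv2.boxPoints(rc);W=plane(C,box,z)
    print(n,"px",np.round(rc[0]),np.round(rc[1]),"W",plane(C,rc[0],z)[0,:2].round(4),"edges",[(round(float(np.linalg.norm(W[(i+1)%4]-W[i])),3),round(float(np.degrees(np.arctan2(*(W[(i+1)%4]-W[i])[1::-1]))),1)) for i in (0,1)])
d=np.load("pics/top0.npy");print(d[205:216:5,400:430:4])
for n,near,z in (("tape",(414,210),.01),("corkG",(441,318),.012),("corkB",(219,325),.012)):
  print(n,plane(C,near,z)[0,:2].round(3))
E
```

```text
origin px [[359. 541.]
 [ 43. 520.]
 [355. 385.]]
jgold px [474. 212.] [28. 27.] W [ 0.6573 -0.2554] edges [(0.06, -22.7), (0.058, -111.2)]
jgrey px [292. 204.] [26. 24.] W [0.679  0.1291] edges [(0.051, -90.4), (0.057, 179.6)]
mwhite px [345. 213.] [ 7. 60.] W [0.6655 0.0152] edges [(0.135, -11.1), (0.015, -100.9)]
mblack px [362. 295.] [69. 18.] W [ 0.4869 -0.0189] edges [(0.038, -85.3), (0.147, -176.4)]
mgold px [232. 224.] [23. 64.] W [0.6442 0.2619] edges [(0.141, -7.2), (0.052, -99.2)]
blue px [238. 325.] [ 85. 113.] W [0.4267 0.245 ] edges [(0.233, -11.4), (0.181, -103.5)]
green px [481. 312.] [27. 15.] W [ 0.4475 -0.2716] edges [(0.032, -6.7), (0.057, -93.7)]
cup px [148. 274.] [18. 17.] W [0.5352 0.4312] edges [(0.035, -90.6), (0.038, -177.6)]
[[1.0452116 1.0484854 1.0459418 1.0495393 1.0512338 1.0484066 1.0419762
  1.0504909]
 [1.0384362 1.0469548 1.047307  1.048068  1.0462995 1.0475746 1.0462437
  1.0421872]
 [1.0390744 1.042394  1.0457805 1.043313  1.0492258 1.0429959 1.0405977
  1.0447295]]
tape [ 0.671 -0.138]
corkG [ 0.436 -0.184]
corkB [0.428 0.284]
```

View pics/crop1.png

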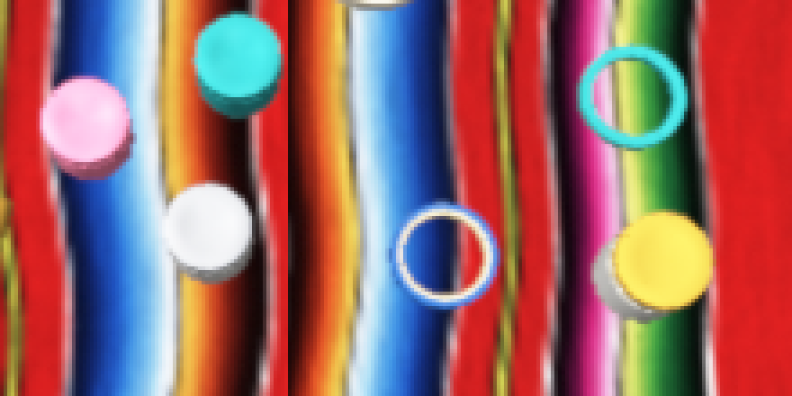

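The crop confirms the choices. The blue-rimmed ring at top px (413.6,210.6) is tape_blue, with the turquoise ring its look-alike. The grey-white lid is jar_grey, next to the pink and turquoise ones, and the yellow lid is jar_gold. I'll move toward the tape now and turn the jaws along world x.

```bash
cat >> h.py <<'E'
def go(x,y,z,yaw_y=None):
    "tool-frame shift (m) and turn about tool z (deg) to a world TCP target, jaw axis at yaw_y deg"
    s=bot.sense();R=s["orientation"];d=R.T@(np.array([x,y,z])-s["tcp_pos"]);r=0
    if yaw_y is not None:
        t=np.radians(yaw_y);y_=np.array([np.cos(t),np.sin(t),0]);z_=np.array([0,0,-1.]);G=np.c_[np.cross(y_,z_),y_,z_]
        r=cv2.Rodrigues(R.T@G)[0].ravel()*57.2958
    print("GO",d.round(4),np.round(r,1),"t",round(s["time_s"],2))
def wr(name):
    s=bot.sense();im,d=bot.snapshot("wrist");cv2.imwrite(f"pics/{name}.png",im);return im,cam("wrist",s),s,d
E
python3 -c "
from h import *
go(.42,.12,.25,0)"
```

```text
GO [-0.3722 -0.2958 -0.0192] [-0.1  0.1 74.4] t 0.1
```

```bash
python3 -m creep '[-0.372,-0.296,-0.019,-0.1,0.1,74.4,1,-0.372,-0.296,-0.019,-0.1,0.1,74.4,1,-0.372,-0.296,-0.019,-0.1,0.1,74.4,1,-0.372,-0.296,-0.019,-0.1,0.1,74.4,1,-0.372,-0.296,-0.019,-0.1,0.1,74.4,1,-0.372,-0.296,-0.019,-0.1,0.1,74.4,1,-0.372,-0.296,-0.019,-0.1,0.1,74.4,1,-0.372,-0.296,-0.019,-0.1,0.1,74.4,1,-0.372,-0.296,-0.019,-0.1,0.1,74.4,1,-0.372,-0.296,-0.019,-0.1,0.1,74.4,1]'; python3 - <<'E'
from h import *
im,C,s,d=wr("w1");print(s["tcp_pos"],s["joints"].round(2));go(.66,-.15,.2,0)
E
```

```text
time_s: 1.35
tcp_pos: [0.4194, 0.1206, 0.2499]
orientation: [[0.001, 1.0, -0.001], [1.0, -0.001, 0.003], [0.003, -0.001, -1.0]]
ft_force: [-0.3, -0.7, 0.9]
width: 0.0857
[0.41938257 0.12055538 0.24989872] [ 0.12 -0.18 -0.08  1.67  0.    1.7 ]
GO [-0.2712  0.2407  0.0491] [-0.  -0.2  0. ] t 1.4
```

View pics/w1.png

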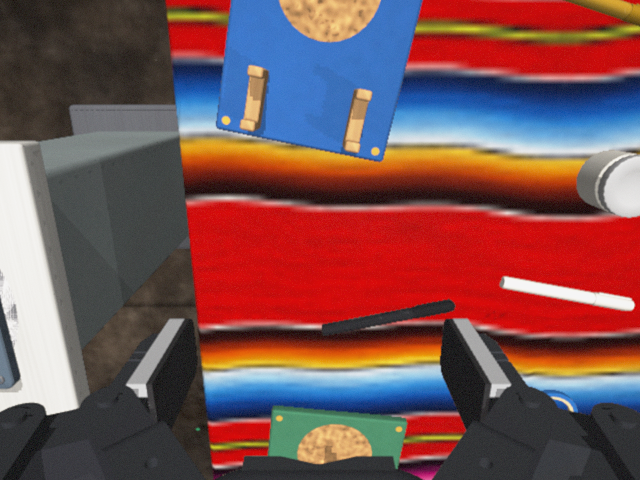

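The wrist view shows the blue board with its rest at (305,105), the black marker from (322,328) to (453,306), the white one from (500,282) to (633,303), and the green board below. Next, over the tape.

```bash
python3 -m creep '[-0.29,0.251,0.049,0,-0.2,0,1,-0.29,0.251,0.049,0,-0.2,0,1,-0.29,0.251,0.049,0,-0.2,0,1,-0.29,0.251,0.049,0,-0.2,0,1,-0.29,0.251,0.049,0,-0.2,0,1,-0.29,0.251,0.049,0,-0.2,0,1,-0.29,0.251,0.049,0,-0.2,0,1,-0.29,0.251,0.049,0,-0.2,0,1]'; python3 - <<'E'
from h import *
im,C,s,d=wr("w2");print(s["tcp_pos"],s["joints"].round(2))
print("expect tape px",proj(C,[.671,-.138,.01]).round(), "jar",proj(C,[.657,-.255,.05]).round())
E
```

```text
time_s: 2.4
tcp_pos: [0.6708, -0.1684, 0.1997]
orientation: [[-0.001, 1.0, -0.002], [1.0, 0.001, 0.0], [0.0, -0.002, -1.0]]
ft_force: [-0.4, 0.2, 0.7]
width: 0.0854
[ 0.67075127 -0.16839477  0.19969214] [-0.34  0.51  0.59  1.66 -0.    1.23]
expect tape px [[319. 163.]] jar [[300. 322.]]
```

View pics/w2.png

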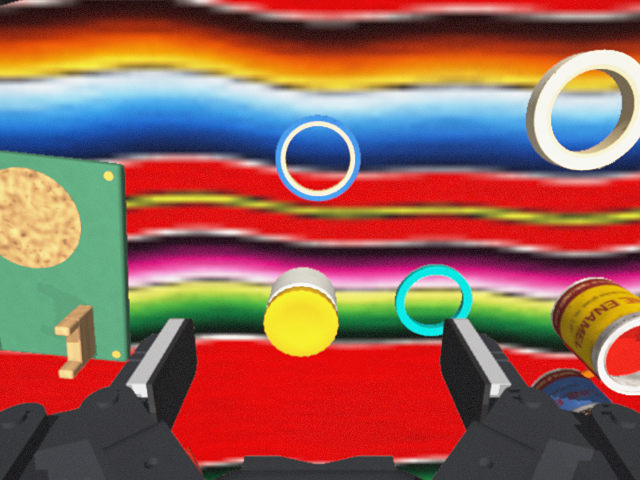

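```bash
python3 - <<'E'
from h import *
im=cv2.imread("pics/w2.png");h=cv2.cvtColor(im,cv2.COLOR_BGR2HSV);s=bot.sense();C=cam("wrist",s)
m=cv2.inRange(h,(100,120,120),(118,255,255))
# ring outer: radial edges around centre
def ring(cx,cy,lo,hi,r0,r1):
    P=[]
    for a in np.linspace(0,2*np.pi,72,endpoint=False):
        rs=np.arange(r0,r1,.5);u=(cx+rs*np.cos(a)).round().astype(int);v=(cy+rs*np.sin(a)).round().astype(int)
        k=cv2.inRange(h[v,u][None],lo,hi)[0]>0
        if k.any(): P.append((u[k].max() if 0 else u[np.nonzero(k)[0]].mean(),v[np.nonzero(k)[0]].mean()))
    return cv2.fitEllipse(np.float32(P)),len(P)
w,n=ring(318,158,(0,0,200),(40,70,255),26,38);print("inner white ring",w,n)
print("tape",plane(C,w[0],.01)[0])
c=blob(h,(22,150,150),(32,255,255),(301,322),50);e=cv2.fitEllipse(cv2.convexHull(c));print("lid",e,plane(C,e[0],.05)[0])
p=plane(C,w[0],.01)[0];go(p[0],p[1],.03,0);go(p[0],p[1],-.004,0)
E
```

```text
inner white ring ((317.49072265625, 158.24461364746094), (69.5954818725586, 69.7667236328125), 117.45879364013672) 72
tape [ 0.67029935 -0.1342559   0.01      ]
lid ((300.6039733886719, 321.44488525390625), (68.55313110351562, 74.39403533935547), 93.00377655029297) [ 0.65733956 -0.25453828  0.05      ]
GO [ 0.0336 -0.0003  0.1712] [-0.   0.   0.1] t 2.45
GO [ 0.0336 -0.0003  0.2052] [-0.   0.   0.1] t 2.45
```

```bash
python3 -m creep '[0.033,0,0.06,0,0,0,1,0.033,0,0.12,0,0,0,1,0.033,0,0.165,0,0,0,1,0.033,0,0.185,0,0,0,1,0.033,0,0.195,0,0,0,1,0.033,0,0.2,0,0,0,1,0.033,0,0.2,0,0,0,1]'; python3 - <<'E'
from h import *
im,C,s,d=wr("w3");p=plane(C,[0,0],0)
print(s["tcp_pos"],s["ft_force"])
E
```

```text
time_s: 3.32
tcp_pos: [0.6723, -0.1374, 0.0028]
orientation: [[0.001, 1.0, 0.003], [1.0, -0.001, -0.002], [-0.002, 0.003, -1.0]]
ft_force: [-0.3, -0.4, -0.3]
width: 0.0852
[ 0.67226576 -0.13741465  0.00279622] [-0.32265826 -0.43770415 -0.33667208]
```

View pics/w3.png

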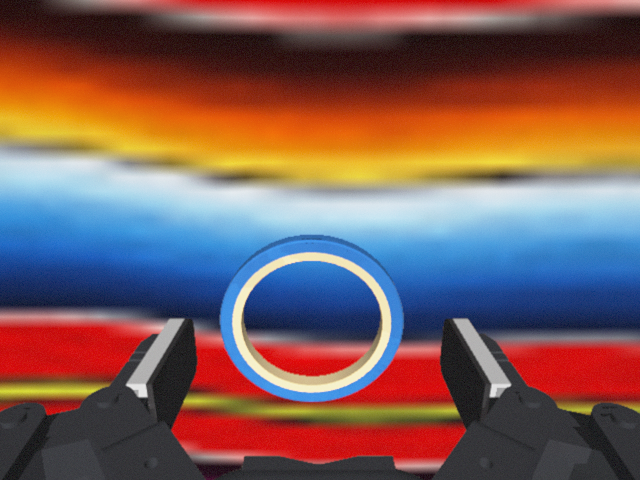

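The tape is between the fingers, centred at about (312,318). I'll measure its offset to the TCP.

```bash
python3 - <<'E'
from h import *
im=cv2.imread("pics/w3.png");h=cv2.cvtColor(im,cv2.COLOR_BGR2HSV);s=bot.sense();C=cam("wrist",s)
m=cv2.inRange(h,(5,10,170),(30,140,255));m[:230]=0;m[420:]=0;m[:,:225]=0;m[:,400:]=0
cs,_=cv2.findContours(m,0,1);e=cv2.fitEllipse(cv2.convexHull(np.vstack([c for c in cs if len(c)>20])));print(e)
p=plane(C,e[0],.01)[0];print(p);go(p[0],p[1],-.002,0)
print("tcp px",proj(C,s["tcp_pos"]))
E
```

```text
((311.3360595703125, 322.09002685546875), (139.38975524902344, 158.16249084472656), 91.07787322998047)
[ 0.67022873 -0.13379638  0.01      ]
GO [ 0.0038 -0.0021  0.0048] [ 0.2  0.1 -0. ] t 3.38
tcp px [[317.16790388 321.20194695]]
```

```bash
python3 -m creep '[0.003,-0.002,0.005,0.2,0.1,0,1,0.003,-0.002,0.005,0.2,0.1,0,1,0.003,-0.002,0.005,0.2,0.1,0,0.4,0.003,-0.002,0.005,0.2,0.1,0,-1,0.003,-0.002,0.005,0.2,0.1,0,-1,0.003,-0.002,0.005,0.2,0.1,0,-1,0.003,-0.002,0.005,0.2,0.1,0,-1]' 25
```

```text
time_s: 4.25
tcp_pos: [0.6693, -0.1341, -0.0039]
orientation: [[0.001, 1.0, -0.002], [1.0, -0.001, 0.0], [0.0, -0.002, -1.0]]
ft_force: [1.1, -0.1, 2.1]
width: 0.0635
```

```bash
python3 -m creep '[0,0,-0.03,0,0,0,-1,0,0,-0.08,0,0,0,-1,0,0,-0.14,0,0,0,-1,0,-0.06,-0.18,0,0,0,-1]'; python3 - <<'E'
from h import *
im=cv2.imread("pics/top0.png");h=cv2.cvtColor(im,cv2.COLOR_BGR2HSV);C=cam("top")
for n,lo,hi,near,ck in [("blue",(105,170,100),(118,255,255),(237,328),(219,325)),("green",(60,80,60),(85,255,150),(459,320),(441,318))]:
    m=cv2.inRange(h,lo,hi);w=np.zeros_like(m);cv2.circle(w,near,58,255,-1);m=cv2.morphologyEx(m&w,cv2.MORPH_OPEN,np.ones((5,5)))
    m=cv2.morphologyEx(m,cv2.MORPH_CLOSE,np.ones((9,9)))
    _,lab,st,_=cv2.connectedComponentsWithStats(m);m=np.uint8(lab==1+st[1:,4].argmax())*255
    cs,_=cv2.findContours(m,0,1);hull=cv2.convexHull(np.vstack(cs))
    W=np.float32(plane(C,hull[:,0],.012)[:,:2]*1000);r=cv2.minAreaRect(W);print(n,r)
    c=blob(h,(8,60,120),(25,200,255),ck,26,3);e=cv2.fitEllipse(c);print(" cork",e,plane(C,e[0],.012)[0,:2])
s=bot.sense();go(.436,-.25,.18,0)
E
```

```text
time_s: 4.75
tcp_pos: [0.6206, -0.1348, 0.172]
orientation: [[-0.001, 1.0, 0.001], [1.0, 0.001, -0.001], [-0.001, 0.001, -1.0]]
ft_force: [-0.8, -0.5, 1.2]
width: 0.0636
blue ((428.38629150390625, 244.82711791992188), (174.95481872558594, 221.15325927734375), 78.41849517822266)
 cork ((218.7863006591797, 324.6628112792969), (37.78764724731445, 39.61404037475586), 32.451751708984375) [0.42877935 0.28450494]
green ((523.1917724609375, -274.79425048828125), (47.245670318603516, 15.006861686706543), 7.703333377838135)
 cork ((440.4374694824219, 317.50384521484375), (37.99553298950195, 39.59475326538086), 145.26242065429688) [ 0.43718169 -0.18317372]
GO [-0.1151 -0.1846 -0.0081] [0.1 0.  0. ] t 4.75
```

```bash
python3 -m creep '[-0.115,-0.185,-0.01,0,0,0,-1,-0.115,-0.185,-0.01,0,0,0,-1,-0.115,-0.185,-0.01,0,0,0,-1,-0.115,-0.185,-0.01,0,0,0,-1,-0.115,-0.185,-0.01,0,0,0,-1,-0.115,-0.185,-0.01,0,0,0,-1]'; python3 - <<'E'
from h import *
im,C,s,d=wr("w4");print(s["tcp_pos"]);print(proj(C,[.437,-.183,.012]))
E
```

```text
time_s: 5.5
tcp_pos: [0.4327, -0.2487, 0.1807]
orientation: [[0.001, 1.0, -0.003], [1.0, -0.001, 0.001], [0.001, -0.003, -1.0]]
ft_force: [0.8, -0.1, 0.6]
width: 0.0637
[ 0.43266743 -0.24866607  0.18073894]
[[324.63623104 117.25063555]]
```

View pics/w4.png

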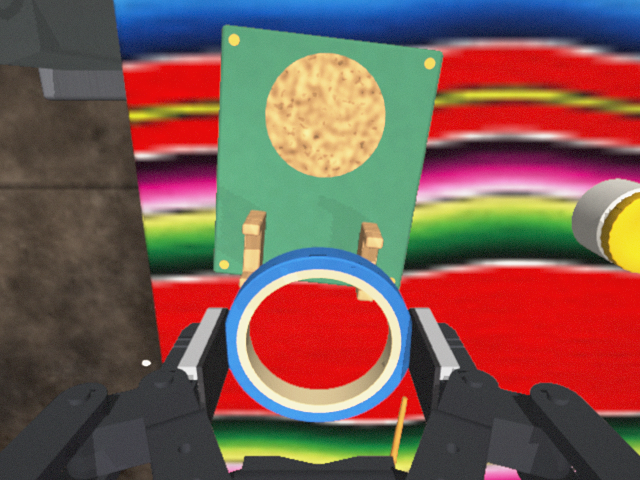

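```bash
cat >> h.py <<'E'
def tapeT(im,C,s,zt,box):
    h=cv2.cvtColor(im,cv2.COLOR_BGR2HSV);m=cv2.inRange(h,(5,10,170),(30,140,255));k=np.zeros_like(m);x0,y0,x1,y1=box;k[y0:y1,x0:x1]=255;m&=k
    cs,_=cv2.findContours(m,0,1);e=cv2.fitEllipse(cv2.convexHull(np.vstack([c for c in cs if len(c)>20])))
    return plane(C,e[0],zt)[0],e
E
python3 - <<'E'
from h import *
im=cv2.imread("pics/w4.png");h=cv2.cvtColor(im,cv2.COLOR_BGR2HSV);s=bot.sense();C=cam("wrist",s);t=s["tcp_pos"]
c=blob(h,(8,60,120),(25,200,255),(325,115),75,3);e=cv2.fitEllipse(cv2.convexHull(c));ck=plane(C,e[0],.012)[0];print("cork",e,ck)
A=plane(C,[(234,40),(430,63),(224,264)],.012);print("screw dirs",np.degrees(np.arctan2(*(A[1]-A[0])[1::-1])),np.degrees(np.arctan2(*(A[2]-A[0])[1::-1])),np.linalg.norm(A[1]-A[0]),np.linalg.norm(A[2]-A[0]))
p,e=tapeT(im,C,s,t[2]+.014,(232,262,406,420));print("tape",p,e,"off",p-t)
off=p-t;g=ck-off;go(g[0],g[1],.05,-6);go(g[0],g[1],.009,-6)
E
```

```text
cork ((324.9068908691406, 114.70713806152344), (119.62895965576172, 124.07197570800781), 3.274515151977539) [ 0.43739974 -0.18103928  0.012     ]
screw dirs -6.182900087644753 -96.34024238166475 0.1325026522504216 0.16196228182342806
tape [ 0.43124588 -0.2456289   0.19471697] ((311.91265869140625, 334.5224914550781), (147.0173797607422, 180.456787109375), 117.47925567626953) off [-0.00172525  0.00279801  0.014     ]
GO [0.0644 0.0066 0.1308] [-0.2 -0.1  6. ] t 5.55
GO [0.0644 0.0067 0.1718] [-0.2 -0.1  6. ] t 5.55
```

```bash
python3 -m creep '[0.0655,0.004,0.03,-0.2,-0.1,6,-1,0.0655,0.004,0.08,-0.2,-0.1,6,-1,0.0655,0.004,0.12,-0.2,-0.1,6,-1,0.0655,0.004,0.15,-0.2,-0.1,6,-1,0.0655,0.004,0.162,-0.2,-0.1,6,-1,0.0655,0.004,0.167,-0.2,-0.1,6,-1,0.0655,0.004,0.167,-0.2,-0.1,6,-1]'; python3 - <<'E'
from h import *
im,C,s,d=wr("w5");print(s["tcp_pos"],s["ft_force"])
E
```

```text
time_s: 6.42
tcp_pos: [0.4369, -0.1836, 0.015]
orientation: [[0.105, 0.995, 0.002], [0.995, -0.105, -0.002], [-0.002, 0.002, -1.0]]
ft_force: [0.6, 0.5, 0.1]
width: 0.0634
[ 0.43685119 -0.18364856  0.01495745] [0.56357229 0.48084259 0.09503931]
```

View pics/w5.png

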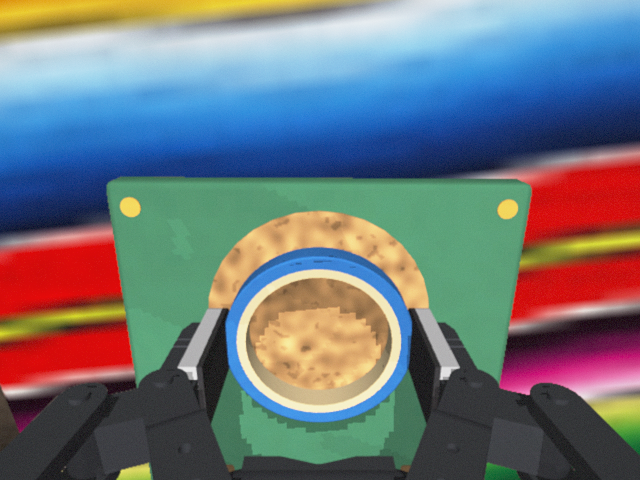

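The tape is centred on the cork left to right (both at col 318), hovering about 7 mm up. I'll lower it, release, rise and look.

```bash
python3 -m creep '[0.001,0,0.004,0.1,-0.1,0,-1,0.001,0,0.006,0.1,-0.1,0,-1,0.001,0,0.006,0.1,-0.1,0,-1,0.001,0,0.006,0.1,-0.1,0,1,0.001,0,0.006,0.1,-0.1,0,1,0.001,0,0.006,0.1,-0.1,0,1,0.001,0,0.006,0.1,-0.1,0,1,0.001,0,-0.04,0,0,0,1,-0.04,0,-0.1,0,0,0,1,-0.04,0,-0.13,0,0,0,1]'; python3 - <<'E'
from h import *
im,C,s,d=wr("w6");print(s["tcp_pos"],s["ft_force"],s["width"])
E
```

```text
time_s: 7.72
tcp_pos: [0.4322, -0.2248, 0.1466]
orientation: [[0.107, 0.994, 0.002], [0.994, -0.107, -0.004], [-0.003, 0.003, -1.0]]
ft_force: [0.4, -0.5, -0.6]
width: 0.0853
[ 0.4321531  -0.22480779  0.14658895] [ 0.39522475 -0.48842783 -0.57548443] 0.08529741776061639
```

View pics/w6.png

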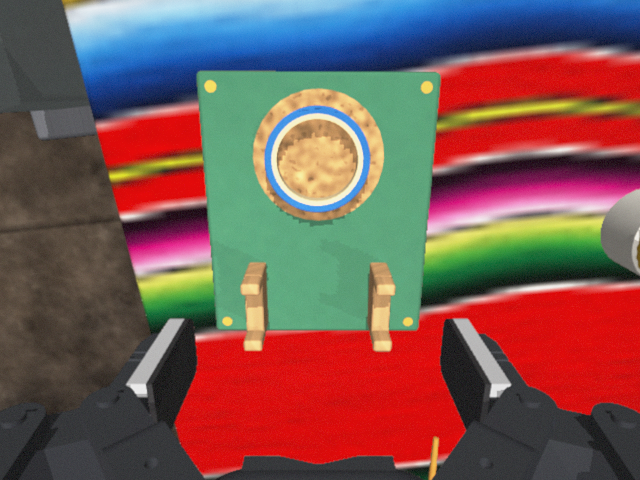

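The tape lies flat on the cork: roll centre about (317,158), cork about (318,155). I'll measure both and the green board frame, then work out the shift to the gold jar.

```bash
python3 - <<'E'
from h import *
im=cv2.imread("pics/w6.png");h=cv2.cvtColor(im,cv2.COLOR_BGR2HSV);s=bot.sense();C=cam("wrist",s)
c=blob(h,(100,130,130),(120,255,255),(317,158),62,0);e=cv2.fitEllipse(cv2.convexHull(c));print("tape",e,plane(C,e[0],.022)[0])
m=cv2.inRange(h,(5,60,90),(25,220,255));k=np.zeros_like(m);cv2.circle(k,(318,155),72,255,-1);cs,_=cv2.findContours(m&k,0,1)
e=cv2.fitEllipse(cv2.convexHull(np.vstack([c for c in cs if cv2.contourArea(c)>30])));print("cork",e,plane(C,e[0],.012)[0])
S=plane(C,[(210,87),(427,87),(408,322),(227,321)],.012);cen=S.mean(0);u=S[1]-S[0]+S[2]-S[3];a=np.arctan2(u[1],u[0]);print("board",cen,np.degrees(a))
R=np.array([[np.cos(a),-np.sin(a)],[np.sin(a),np.cos(a)]]);print("cork from frame",cen[:2]+R@[0,.038],"rest",cen[:2]+R@[0,-.058])
print("block tops", plane(C,[(258,265),(245,290),(380,265),(383,292)],.05)[:,:2].round(3), plane(C,[(253,345),(381,345)],.05)[:,:2].round(3))
go(.657,-.2545,.16,0)
E
```

```text
tape ((316.7353515625, 158.641845703125), (104.57456970214844, 105.45179748535156), 0.041667550802230835) [ 0.43959422 -0.18565777  0.022     ]
cork ((318.0252380371094, 154.10861206054688), (130.583984375, 131.7403106689453), 0.6604534387588501) [ 0.44065173 -0.18433888  0.012     ]
board [ 0.43633138 -0.22559937  0.012     ] -6.476541418671978
cork from frame [ 0.44061764 -0.18784188] rest [ 0.42978919 -0.28322922]
block tops [[ 0.397 -0.242]
 [ 0.386 -0.258]
 [ 0.472 -0.251]
 [ 0.473 -0.27 ]] [[ 0.385 -0.299]
 [ 0.469 -0.308]]
GO [-0.0041  0.2243 -0.0054] [ 0.6  0.5 -6.1] t 7.78
```

```bash
python3 -m creep '[-0.004,0.062,-0.01,0,0,-3,1,-0.004,0.124,-0.01,0,0,-6,1,-0.004,0.186,-0.01,0.6,0.5,-6.1,1,-0.004,0.224,-0.005,0.6,0.5,-6.1,1,-0.004,0.224,-0.005,0.6,0.5,-6.1,1,-0.004,0.224,-0.005,0.6,0.5,-6.1,1,-0.004,0.224,-0.005,0.6,0.5,-6.1,1]'; python3 - <<'E'
from h import *
im,C,s,d=wr("w7");h=cv2.cvtColor(im,cv2.COLOR_BGR2HSV);print(s["tcp_pos"],np.abs(s["dq"]).max())
c=blob(h,(22,150,150),(32,255,255),proj(C,[.657,-.2545,.05])[0],75);e=cv2.fitEllipse(cv2.convexHull(c));p=plane(C,e[0],.05)[0];print("lid",e,p)
go(p[0],p[1],.012,0)
E
```

```text
time_s: 8.65
tcp_pos: [0.6533, -0.2506, 0.1507]
orientation: [[-0.001, 1.0, -0.009], [1.0, 0.001, 0.007], [0.007, -0.009, -1.0]]
ft_force: [-0.1, -0.5, 0.7]
width: 0.0855
[ 0.65329706 -0.25057327  0.15066917] 0.013358061368702111
lid ((325.7787780761719, 244.37815856933594), (91.10572814941406, 95.59528350830078), 89.8899917602539) [ 0.65731179 -0.25491792  0.05      ]
GO [-0.0053  0.0051  0.1388] [-0.5 -0.4  0. ] t 8.7
```

```bash
python3 -m creep '[-0.005,0.004,0.04,-0.5,-0.4,0,1,-0.005,0.005,0.09,-0.5,-0.4,0,1,-0.005,0.005,0.13,-0.5,-0.4,0,1,-0.005,0.005,0.142,-0.5,-0.4,0,1,-0.005,0.005,0.142,-0.5,-0.4,0,1,-0.005,0.005,0.142,-0.5,-0.4,0,0.5,-0.005,0.005,0.142,-0.5,-0.4,0,-1,-0.005,0.005,0.142,-0.5,-0.4,0,-1,-0.005,0.005,0.142,-0.5,-0.4,0,-1,-0.005,0.005,0.142,-0.5,-0.4,0,-1]' 40; python3 - <<'E'
from h import *
go(.62,-.255,.09,-6.4)
E
```

```text
time_s: 9.95
tcp_pos: [0.6597, -0.2554, 0.0108]
orientation: [[-0.001, 1.0, 0.004], [1.0, 0.001, -0.002], [-0.002, 0.004, -1.0]]
ft_force: [-0.8, 0.3, 5.3]
width: 0.0578
GO [ 0.0003 -0.0394 -0.0794] [0.2 0.1 6.5] t 9.95
```

```bash
python3 -m creep '[0,0,-0.03,0,0,0,-1,0,0,-0.08,0,0,0,-1,0.02,-0.06,-0.12,0,0,3,-1,0.04,-0.12,-0.12,0.2,0.1,6.4,-1,0.06,-0.18,-0.12,0.2,0.1,6.4,-1,0.072,-0.223,-0.11,0.2,0.1,6.4,-1,0.072,-0.223,-0.07,0.2,0.1,6.4,-1,0.072,-0.223,-0.05,0.2,0.1,6.4,-1,0.072,-0.223,-0.05,0.2,0.1,6.4,-1]'; python3 - <<'E'
from h import *
im,C,s,d=wr("w8");print(s["tcp_pos"]);go(.437,-.183,.033,-6.4)
E
```

```text
time_s: 11.08
tcp_pos: [0.433, -0.1817, 0.056]
orientation: [[0.11, 0.994, -0.007], [0.994, -0.11, 0.005], [0.004, -0.008, -1.0]]
ft_force: [-0.3, -0.6, -0.1]
width: 0.0576
[ 0.43304728 -0.18173149  0.05601497]
GO [-0.0003  0.0029  0.0244] [-0.3 -0.2  0.1] t 11.12
```

View pics/w8.png

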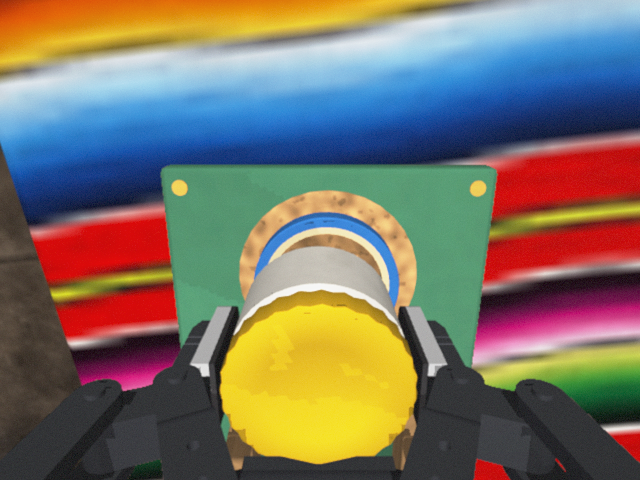

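The tape's axis is at col 327 and the jar's at col 318, so about 4 mm along +y of the tool, which agrees with the computed shift. I'll correct this and lower.

```bash
python3 -m creep '[0,0.0035,0.008,-0.3,-0.2,0,-1,0,0.0035,0.015,-0.3,-0.2,0,-1,0,0.0035,0.018,-0.3,-0.2,0,-1,0,0.0035,0.018,-0.3,-0.2,0,-1,0,0.0035,0.018,-0.3,-0.2,0,-1]'; python3 -c "
from h import *
go(.437,-.183,.033,-6.4)"
```

```text
time_s: 11.75
tcp_pos: [0.4381, -0.1831, 0.0396]
orientation: [[0.11, 0.994, 0.001], [0.994, -0.11, -0.001], [-0.001, 0.001, -1.0]]
ft_force: [-0.3, -0.1, -1.7]
width: 0.0575
GO [-0.     -0.0011  0.0066] [0.  0.1 0.1] t 11.75
```

```bash
python3 -m creep '[0,-0.0005,0.004,0,0,0,-1,0,-0.0005,0.006,0,0,0,-1,0,-0.0005,0.006,0,0,0,-1,0,-0.0005,0.006,0,0,0,-1]'
```

```text
time_s: 12.25
tcp_pos: [0.4375, -0.1829, 0.0334]
orientation: [[0.11, 0.994, 0.0], [0.994, -0.11, -0.001], [-0.001, 0.0, -1.0]]
ft_force: [0.3, -0.5, -0.7]
width: 0.0574
```

```bash
python3 -m creep '[0,0,0.001,0,0,0,-1,0,0,0.001,0,0,0,-1,0,0,0.001,0,0,0,0.6,0,0,0.001,0,0,0,1,0,0,0.001,0,0,0,1,0,0,0.001,0,0,0,1,0,0,-0.04,0,0,0,1,0,0,-0.09,0,0,0,1,-0.03,0,-0.13,0,0,0,1,-0.05,0,-0.13,0,0,0,1]'; python3 - <<'E'
from h import *
s=bot.sense()
im,C,s,d=wr("w9");print(s["tcp_pos"],s["width"]);go(.65,.03,.17,80)
E
```

```text
time_s: 13.5
tcp_pos: [0.4343, -0.235, 0.1681]
orientation: [[0.11, 0.994, 0.008], [0.994, -0.11, -0.007], [-0.006, 0.008, -1.0]]
ft_force: [0.6, -0.8, -0.9]
width: 0.0856
[ 0.43429021 -0.23503429  0.16813746] 0.08564755240980206
GO [ 0.2892  0.1858 -0.0054] [ -0.    0.5 -86.4] t 13.55
```

View pics/w9.png

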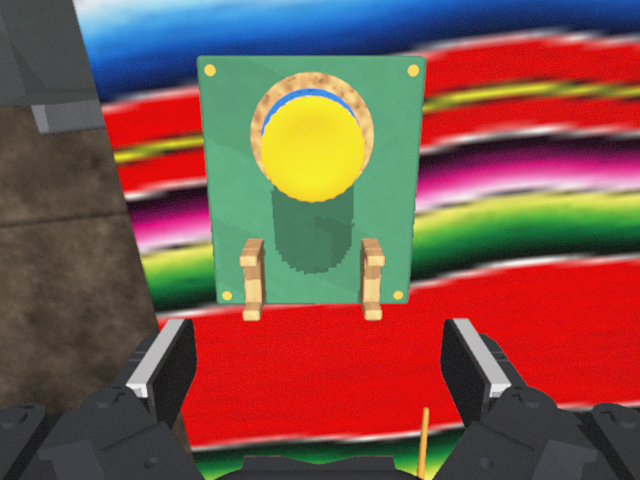

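The gold jar stands upright on the roll, lid col 314 against cork col 312. On to the white marker.

```bash
python3 -m creep '[0.04,0.02,-0.005,0,0,-10,1,0.09,0.05,-0.005,0,0,-20,1,0.14,0.08,-0.005,0,0,-30,1,0.18,0.11,-0.005,0,0,-40,1,0.22,0.14,-0.005,0,0,-50,1,0.26,0.17,-0.005,0,0.5,-60,1,0.289,0.186,-0.005,0,0.5,-70,1,0.289,0.186,-0.005,0,0.5,-80,1,0.289,0.186,-0.005,0,0.5,-86,1,0.289,0.186,-0.005,0,0.5,-86,1]'; python3 - <<'E'
from h import *
im,C,s,d=wr("w10");h=cv2.cvtColor(im,cv2.COLOR_BGR2HSV);print(s["tcp_pos"],s["joints"].round(2),np.abs(s["dq"]).max())
q=proj(C,[.6655,.0152,.007])[0];print(q)
c=blob(h,(0,0,170),(179,60,255),q,170,5);r=cv2.minAreaRect(c);b=cv2.boxPoints(r);print(r)
W=plane(C,b,.008);L=[(np.linalg.norm(W[i]-W[i-1]),np.degrees(np.arctan2(*(W[i]-W[i-1])[1::-1]))) for i in(1,2)];print(np.round(L,3))
p=plane(C,r[0],.008)[0];print(p);a=max(L)[1]%180;a=a-180 if a>90 else a;print("ang",a);go(p[0],p[1],.0,a+90)
E
```

```text
time_s: 14.8
tcp_pos: [0.6478, 0.0345, 0.166]
orientation: [[-0.984, 0.18, -0.008], [0.18, 0.984, 0.006], [0.009, 0.004, -1.0]]
ft_force: [0.0, -0.2, 0.7]
width: 0.0857
[0.64777441 0.03454091 0.16604535] [-0.05  0.38  0.36  1.55  0.01  0.13] 0.02771754603557393
[295.93704397 239.57715825]
((294.92132568359375, 236.47625732421875), (173.09951782226562, 17.303091049194336), 89.43830108642578)
[[ 1.2000e-02  8.0122e+01]
 [ 1.3500e-01 -1.0477e+01]]
[0.66266917 0.01504612 0.008     ]
ang -10.476963339115997
GO [-0.0194 -0.017   0.1662] [ 0.2 -0.5  0. ] t 14.85
```

```bash
python3 -m creep '[-0.02,-0.017,0.05,0.2,-0.5,0,1,-0.02,-0.017,0.1,0.2,-0.5,0,0.3,-0.02,-0.017,0.145,0.2,-0.5,0,-0.2,-0.02,-0.017,0.159,0.2,-0.5,0,-0.2,-0.02,-0.017,0.159,0.2,-0.5,0,-0.2,-0.02,-0.017,0.159,0.2,-0.5,0,-0.2]'; python3 - <<'E'
from h import *
im,C,s,d=wr("w11");h=cv2.cvtColor(im,cv2.COLOR_BGR2HSV)
c=blob(h,(0,0,170),(179,60,255),(317,300),200,5);r=cv2.minAreaRect(c);b=cv2.boxPoints(r)
W=plane(C,b,.008);print(r,plane(C,r[0],.008)[0]);print(W.round(3));go(.664,.015,.003,79.5)
E
```

```text
time_s: 15.6
tcp_pos: [0.6667, 0.0146, 0.012]
orientation: [[-0.984, 0.18, 0.008], [0.18, 0.984, -0.0], [-0.008, 0.001, -1.0]]
ft_force: [-0.4, -0.5, -0.2]
width: 0.0342
((317.0, 296.5), (321.0, 34.0), 90.0) [0.65894299 0.01576866 0.008     ]
[[ 0.599  0.021  0.008]
 [ 0.601  0.032  0.008]
 [ 0.737  0.009  0.008]
 [ 0.735 -0.006  0.008]]
GO [ 0.0031 -0.0002  0.0093] [0.1 0.5 0.2] t 15.65
```

```bash
python3 -m creep '[0,0,0.005,0.1,0.4,0,-0.2,0,0,0.008,0.1,0.4,0,-0.2,0,0,0.008,0.1,0.4,0,-1,0,0,0.008,0.1,0.4,0,-1,0,0,0.008,0.1,0.4,0,-1,0,0,0.008,0.1,0.4,0,-1]' 40; python3 - <<'E'
from h import *
print(np.abs(bot.sense()["dq"]).max());go(.665,.015,.003,79.5)
E
```

```text
time_s: 16.4
tcp_pos: [0.6645, 0.0147, 0.0009]
orientation: [[-0.984, 0.179, -0.004], [0.179, 0.984, -0.0], [0.004, -0.001, -1.0]]
ft_force: [-0.5, -0.2, 0.4]
width: 0.0116
0.0023645837399329174
GO [-0.0004  0.0003 -0.0021] [-0.1 -0.2  0.2] t 16.4
```

```bash
python3 -m creep '[0,0,-0.04,0,-0.2,0,-1,0,0,-0.1,0,-0.2,0,-1,0,0,-0.15,0,-0.2,0,-1,0,0,-0.15,0,-0.2,0,-1]'; python3 -c "
from h import *
print(bot.sense()['width']);go(.4265,-.2785,.15,83.6)"
```

```text
time_s: 16.9
tcp_pos: [0.6689, 0.0145, 0.1585]
orientation: [[-0.984, 0.179, 0.012], [0.179, 0.984, -0.002], [-0.013, 0.0, -1.0]]
ft_force: [0.1, -0.1, 0.0]
width: 0.012
0.011979866830837576
GO [ 0.186  -0.3318  0.006 ] [-0.   0.7 -3.9] t 16.9
```

```bash
python3 -m creep '[0.03,-0.053,0,0,0,0,-1,0.06,-0.106,0,0,0,-1,-1,0.09,-0.159,0,0,0.3,-2,-1,0.12,-0.212,0,0,0.5,-3,-1,0.15,-0.265,0.004,0,0.5,-3.9,-1,0.178,-0.316,0.006,0,0.5,-3.9,-1,0.186,-0.332,0.006,0,0.5,-3.9,-1,0.186,-0.332,0.006,0,0.5,-3.9,-1,0.186,-0.332,0.006,0,0.5,-3.9,-1]'; python3 - <<'E'
from h import *
im,C,s,d=wr("w12");print(s["tcp_pos"]);go(.4265,-.2785,.06,83.6)
E
```

```text
time_s: 18.02
tcp_pos: [0.4233, -0.2774, 0.145]
orientation: [[-0.994, 0.111, -0.009], [0.111, 0.994, 0.001], [0.009, 0.0, -1.0]]
ft_force: [0.1, 0.4, 0.1]
width: 0.0113
[ 0.42333131 -0.2773635   0.14496435]
GO [-0.0038 -0.0009  0.0851] [ 0.  -0.5  0.1] t 18.07
```

View pics/w12.png

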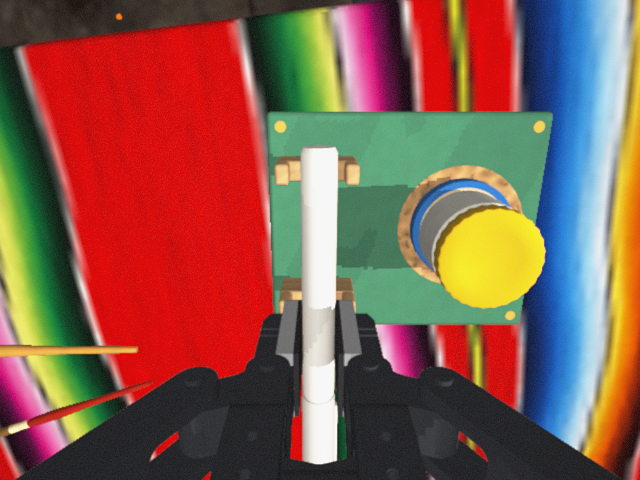

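The marker (col 320) lines up with both notches (col 318). I'll lower it.

```bash
python3 -m creep '[-0.003,-0.001,0.05,0,-0.5,0,-1,-0.003,-0.001,0.085,0,-0.5,0,-1,-0.003,-0.001,0.097,0,-0.5,0,-1,-0.003,-0.001,0.105,0,-0.5,0,-1,-0.003,-0.001,0.105,0,-0.5,0,-1,-0.003,-0.001,0.105,0,-0.5,0,-1]'
```

```text
time_s: 18.82
tcp_pos: [0.4257, -0.2805, 0.042]
orientation: [[-0.994, 0.112, 0.002], [0.112, 0.994, -0.003], [-0.002, -0.002, -1.0]]
ft_force: [0.1, -0.4, 0.2]
width: 0.0113
```

```bash
python3 -m creep '[0,0.001,0.003,0,0,0,-1,0,0.001,0.0045,0,0,0,-1,0,0.001,0.0045,0,0,0,-1,0,0.001,0.0045,0,0,0,-0.3,0,0.001,0.0045,0,0,0,-0.3,0,0.001,0.0045,0,0,0,-0.3,0,0.001,0,0,0,0,-0.3,0,0.001,-0.05,0,0,0,-0.2,0,0.001,-0.1,0,0,0,0,0.04,0.001,-0.13,0,0,0,0]'; python3 - <<'E'
from h import *
im,C,s,d=wr("w13");print(s["tcp_pos"],s["width"],s["ft_force"])
im2,_=bot.snapshot("top");cv2.imwrite("pics/top1.png",im2);cv2.imwrite("pics/m1.png",np.hstack([cv2.resize(im[60:420,150:550],(400,360)),cv2.resize(im2[260:380,390:520],(390,360))]))
go(.66,.12,.16,0)
E
```

```text
time_s: 20.08
tcp_pos: [0.3868, -0.2755, 0.1736]
orientation: [[-0.994, 0.11, 0.004], [0.11, 0.994, -0.004], [-0.004, -0.004, -1.0]]
ft_force: [-0.4, -0.8, 0.9]
width: 0.0425
[ 0.38682854 -0.27545106  0.17364553] 0.04250793417337408 [-0.4490234  -0.75672063  0.92433759]
GO [-0.2284  0.4244  0.0144] [-0.   0.5 83.5] t 20.18
```

View pics/m1.png

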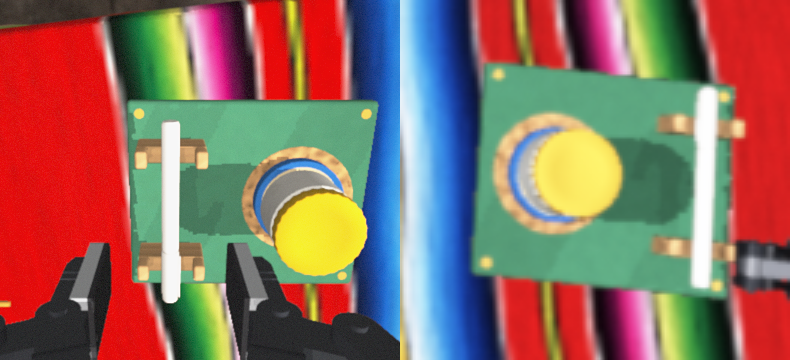

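The white marker lies in both notches and the jar stands on the roll over the cork. Next is the grey jar, keeping the jaws near world y because the gap to the pink jar is larger that way.

```bash
python3 -m creep '[-0.029,0.053,0,0,0,0,0.5,-0.058,0.106,0,0,0,0,1,-0.087,0.159,0,0,0,0,1,-0.116,0.212,0,0,0,0,1,-0.145,0.265,0.01,0,0,0,1,-0.174,0.318,0.01,0,0.3,0,1,-0.203,0.377,0.01,0,0.3,0,1,-0.228,0.424,0.012,0,0.3,0,1,-0.228,0.424,0.012,0,0.3,0,1,-0.228,0.424,0.012,0,0.3,0,1]'; python3 - <<'E'
from h import *
im,C,s,d=wr("w14");h=cv2.cvtColor(im,cv2.COLOR_BGR2HSV);print(s["tcp_pos"],np.abs(s["dq"]).max())
q=proj(C,[.679,.129,.044])[0];print(q)
c=blob(h,(0,0,150),(179,40,255),q,75,5);e=cv2.fitEllipse(cv2.convexHull(c));p=plane(C,e[0],.044)[0];print("lid",e,cv2.boundingRect(c),p)
go(p[0],p[1],.008,83.6)
# blue board from w1 screws/top
t=cv2.imread("pics/top1.png");cv2.imwrite("pics/m2.png",np.hstack([im,cv2.resize(t[270:390,170:310],(560,480))])[:, :1200:1] if 0 else cv2.resize(np.hstack([im,cv2.resize(t[270:390,170:310],(560,480))]),(800,320)))
E
```

```text
time_s: 21.42
tcp_pos: [0.6586, 0.1216, 0.1566]
orientation: [[-0.994, 0.111, -0.008], [0.111, 0.994, -0.001], [0.007, -0.002, -1.0]]
ft_force: [0.7, -0.7, 0.5]
width: 0.0856
[0.65855387 0.1216329  0.15661279] 0.04218561416551111
[333.24491246 260.06753939]
lid ((354.3885192871094, 255.2149200439453), (116.16886138916016, 128.0808868408203), 1.1328493356704712) (294, 190, 98, 125) [0.67719474 0.14275753 0.044     ]
GO [-0.017   0.024   0.1494] [-0.1 -0.4 -0.1] t 21.48
```

View pics/m2.png

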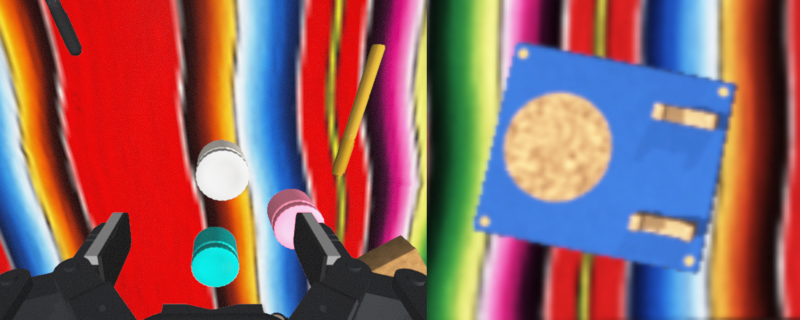

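The grey-white lid is at w14 (333,259), pink at about (442,330) and turquoise at about (322,385). The blob merged with the white cloth stripe, so I'll use the lid edges, 294–373 across, which agree with the top view. I'll also work out the blue board from its screws.

```bash
python3 - <<'E'
from h import *
C=cam("top");f=lambda x,y:(170+(x-426.7)/2.667,270+y/2.667)
S=plane(C,[f(523,54),f(724,91),f(690,261),f(484,221)],.012)[:,:2];print(S.round(3))
cen=S.mean(0);v=(S[0]-S[1]+S[3]-S[2]);a=np.degrees(np.arctan2(v[1],v[0]))-90;r=np.radians(a);R=np.array([[np.cos(r),-np.sin(r)],[np.sin(r),np.cos(r)]])
print("board",cen,a,"cork",cen+R@[0,.038],"rest",cen+R@[0,-.058])
print("pink",plane(C,(259,174),.044)[0],"turq",plane(C,(301,156),.044)[0])
s=bot.sense();W=cam("wrist",s);print("lid",plane(W,(333,259.5),.044)[0]);im=cv2.imread("pics/w14.png");g=cv2.GaussianBlur(im[180:330,260:410,0],(5,5),0)
print(cv2.HoughCircles(g,cv2.HOUGH_GRADIENT,1,40,param1=80,param2=15,minRadius=32,maxRadius=46)+np.array([260,180,0]))
go(.679,.129,.10,83.6)
E
```

```text
[[0.501 0.313]
 [0.47  0.153]
 [0.339 0.18 ]
 [0.372 0.34 ]]
board [0.42047645 0.24638163] -11.322297515414434 cork [0.4279369  0.28364209] rest [0.40908944 0.18951041]
pink [0.74534597 0.19935677 0.044     ] turq [0.78491192 0.10935324 0.044     ]
lid [0.67915085 0.12817519 0.044     ]
[[[332.5        260.5         40.90000153]]]
GO [-0.0197  0.0104  0.0574] [-0.1 -0.4 -0.1] t 21.48
```

```bash
python3 -m creep '[-0.019,0.01,0.03,-0.1,-0.4,0,1,-0.019,0.01,0.08,-0.1,-0.4,0,1,-0.019,0.01,0.125,-0.1,-0.4,0,1,-0.019,0.01,0.143,-0.1,-0.4,0,1,-0.019,0.01,0.143,-0.1,-0.4,0,1,-0.019,0.01,0.143,-0.1,-0.4,0,0.5,-0.019,0.01,0.143,-0.1,-0.4,0,-1,-0.019,0.01,0.143,-0.1,-0.4,0,-1,-0.019,0.01,0.143,-0.1,-0.4,0,-1,-0.019,0.01,0.143,-0.1,-0.4,0,-1]' 40; python3 -c "
from h import *
go(.4283,.284,.12,78.7)"
```

```text
time_s: 22.72
tcp_pos: [0.6807, 0.1295, 0.0185]
orientation: [[-0.994, 0.112, 0.008], [0.112, 0.994, 0.001], [-0.008, 0.002, -1.0]]
ft_force: [-0.1, 0.5, 6.1]
width: 0.0511
GO [ 0.2673  0.1254 -0.1033] [0.1 0.4 4.9] t 22.73
```

```bash
python3 -m creep '[0,0,-0.03,0,0.1,0,-1,0,0,-0.08,0,0.1,0,-1,0.04,0.02,-0.1,0,0.1,2,-1,0.09,0.045,-0.105,0,0.1,4,-1,0.14,0.07,-0.105,0.1,0.1,5,-1,0.19,0.095,-0.105,0.1,0.1,5,-1,0.24,0.115,-0.1,0.1,0.1,5,-1,0.267,0.1255,-0.08,0.1,0.1,5,-1,0.267,0.1255,-0.06,0.1,0.1,5,-1,0.267,0.1255,-0.06,0.1,0.1,5,-1]'; python3 - <<'E'
from h import *
im,C,s,d=wr("w15");print(s["tcp_pos"],s["width"],s["orientation"].round(3).tolist());h=cv2.cvtColor(im,cv2.COLOR_BGR2HSV)
S=[];
m=cv2.inRange(h,(15,60,150),(32,220,255))
for p in ((.501,.313),(.47,.153),(.339,.18),(.372,.34)):
    q=proj(C,[*p,.012])[0];k=np.zeros_like(m);cv2.circle(k,tuple(q.astype(int)),28,255,-1);M=cv2.moments(m&k)
    print(q.round(), None if M["m00"]<255*15 else (np.array([M["m10"],M["m01"]])/M["m00"], plane(C,np.array([M["m10"],M["m01"]])/M["m00"],.012)[0,:2]))
go(.4283,.284,.031,78.7)
E
```

```text
time_s: 23.98
tcp_pos: [0.4249, 0.2836, 0.073]
orientation: [[-0.98, 0.197, -0.004], [0.197, 0.98, -0.002], [0.003, -0.003, -1.0]]
ft_force: [0.3, -0.3, -2.2]
width: 0.0511
[0.42494321 0.28357083 0.07303031] 0.051127939017293504 [[-0.98, 0.197, -0.004], [0.197, 0.98, -0.002], [0.003, -0.003, -1.0]]
[396. 375.] None
[107. 376.] (array([104.90305677, 364.75371179]), array([0.46286259, 0.15424415]))
[ 64. 133.] (array([ 51.22179732, 137.35946463]), array([0.33973253, 0.17324363]))
[414. 135.] (array([415.9126506 , 123.51204819]), array([0.36713379, 0.34128996]))
GO [-0.002   0.0007  0.0433] [-0.1 -0.1 -0.1] t 24.02
```

```bash
python3 -m creep '[-0.003,0.0005,0.015,-0.1,-0.1,0,-1,-0.003,0.0005,0.027,-0.1,-0.1,0,-1,-0.003,0.0005,0.027,-0.1,-0.1,0,-1,-0.003,0.0005,0.027,-0.1,-0.1,0,-1]'; python3 - <<'E'
from h import *
from scipy.optimize import least_squares
im,C,s,d=wr("w16");print(s["tcp_pos"],np.abs(s["dq"]).max());h=cv2.cvtColor(im,cv2.COLOR_BGR2HSV)
b=cv2.inRange(h,(100,120,60),(125,255,255));k=cv2.inRange(h,(5,40,90),(28,220,255))
k=cv2.morphologyEx(k,cv2.MORPH_OPEN,np.ones((3,3)));k=cv2.morphologyEx(k,cv2.MORPH_CLOSE,np.ones((7,7)))
edge=k&cv2.dilate(b,np.ones((5,5)))
v,u=np.nonzero(edge);P=plane(C,np.c_[u,v],.012)[:,:2];r=np.hypot(*(P-[.428,.284]).T);P=P[(r>.034)&(r<.05)]
f=least_squares(lambda x:np.hypot(*(P-x).T)-.0415,[.428,.284],loss="soft_l1",f_scale=.001);print("cork",f.x,len(P),np.sqrt(np.mean(f.fun**2)))
# lid ellipse check
print("lid expected px",proj(C,[*s["tcp_pos"][:2],s["tcp_pos"][2]-.0185+.044]))
go(*f.x,.031,78.7)
E
```

```text
time_s: 24.52
tcp_pos: [0.43, 0.2837, 0.0475]
orientation: [[-0.98, 0.198, 0.002], [0.198, 0.98, 0.001], [-0.001, 0.001, -1.0]]
ft_force: [0.1, 0.2, -1.2]
width: 0.051
[0.43003706 0.28370472 0.04754399] 0.009752335382348239
cork [0.42859123 0.28434755] 525 0.0002233434568624131
lid expected px [[317.58218147 360.2338518 ]]
GO [0.0017 0.0001 0.0169] [ 0.1  0.1 -0.1] t 24.57
```

View pics/w16.png

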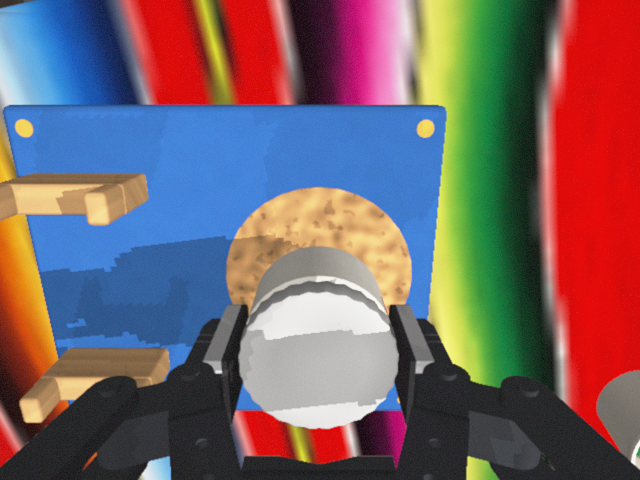

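The jar hangs upright (lid about (319,360), as predicted) and the cork fit has a 0.2 mm residual, so only 1.5 mm is left to correct. I'll lower, release and rise.

```bash
python3 -m creep '[0.0015,0,0.008,0.1,0.1,0,-1,0.0015,0,0.014,0.1,0.1,0,-1,0.0015,0,0.017,0.1,0.1,0,-1,0.0015,0,0.017,0.1,0.1,0,-1,0.0015,0,0.017,0.1,0.1,0,-1]'; python3 -c "
from h import *
go(.4286,.2843,.0305,78.7)"
```

```text
time_s: 25.2
tcp_pos: [0.4285, 0.2842, 0.0307]
orientation: [[-0.98, 0.198, -0.0], [0.198, 0.98, -0.0], [0.0, -0.0, -1.0]]
ft_force: [-0.7, 0.4, -0.0]
width: 0.0511
GO [-0.0001  0.0001  0.0002] [-0.  -0.  -0.1] t 25.2
```

```bash
python3 -m creep '[0,0,0.0005,0,0,0,-1,0,0,0.0005,0,0,0,0.6,0,0,0.0005,0,0,0,0.9,0,0,0.0005,0,0,0,0.9,0,0,0.0005,0,0,0,0.9,0,0,-0.04,0,0,0,0.9,0,0,-0.09,0,0,0,0.9,0.04,0,-0.13,0,0,0,0.9,0.04,0,-0.13,0,0,0,0.9]'; python3 - <<'E'
from h import *
im,C,s,d=wr("w17");print(s["tcp_pos"],s["width"]);h=cv2.cvtColor(im,cv2.COLOR_BGR2HSV)
q=proj(C,[.4286,.2843,.056])[0];print("expected lid px",q)
c=blob(h,(0,0,140),(179,40,255),q,70,5);e=cv2.fitEllipse(cv2.convexHull(c));print("lid",e,plane(C,e[0],.056)[0])
go(.47,-.02,.17,90)
E
```

```text
time_s: 26.32
tcp_pos: [0.3901, 0.2939, 0.1654]
orientation: [[-0.981, 0.196, 0.007], [0.196, 0.981, 0.004], [-0.006, 0.005, -1.0]]
ft_force: [1.0, -0.3, -0.7]
width: 0.0808
[0.39012938 0.29391152 0.16539821] 0.08080893802830043
expected lid px [314.2191266  288.42960412]
lid ((314.8373107910156, 280.4656677246094), (79.74483489990234, 92.08148193359375), 4.17731237411499) [0.4231352  0.28581844 0.056     ]
GO [-0.14   -0.2913 -0.0073] [  0.1   0.2 -11.4] t 26.38
```

```bash
python3 - <<'E'
from h import *
s=dict(tcp_pos=np.array([.41938,.12056,.2499]),orientation=np.array([[.001,1,-.001],[1,-.001,.003],[.003,-.001,-1.]]))
C=cam("wrist",s);P=plane(C,[(322,328.5),(454,306)],.007);T=cam("top");Q=plane(T,[(367,323),(352.5,264.5)],.007)
for p in(P,Q): v=p[1]-p[0];print(p[:,:2].round(3),p.mean(0)[:2].round(4),np.linalg.norm(v).round(3),np.degrees(np.arctan2(v[1],v[0])))
p=P.mean(0);go(p[0]-.01,p[1],.16,100)
E
```

```text
[[ 0.423 -0.026]
 [ 0.555 -0.   ]] [ 0.4892 -0.0131] 0.135 10.922950900523427
[[ 0.428 -0.027]
 [ 0.553  0.   ]] [ 0.4902 -0.0134] 0.128 12.562751988584209
GO [-0.1476 -0.2827  0.0028] [  0.1   0.2 -21.4] t 26.38
```

```bash
python3 -m creep '[-0.025,-0.048,0,0,0,-4,0.5,-0.05,-0.096,0,0,0,-8,0,-0.075,-0.144,0,0,0,-12,0,-0.1,-0.192,0,0,0,-16,0,-0.125,-0.24,0,0,0,-20,0,-0.148,-0.283,0.003,0.1,0.2,-22.3,0,-0.148,-0.283,0.003,0.1,0.2,-22.3,0,-0.148,-0.283,0.003,0.1,0.2,-22.3,0]'; python3 - <<'E'
from h import *
im,C,s,d=wr("w18");h=cv2.cvtColor(im,cv2.COLOR_BGR2HSV);print(s["tcp_pos"],np.abs(s["dq"]).max())
q=proj(C,[.49,-.013,.008])[0];print(q)
m=cv2.inRange(h,(0,0,0),(179,255,70));k=np.zeros_like(m);cv2.ellipse(k,(tuple(map(float,q)),(130,240),0),255,-1);m=cv2.morphologyEx(m&k,cv2.MORPH_OPEN,np.ones((5,5)))
cs,_=cv2.findContours(m,0,1)
for c in cs:
    if cv2.contourArea(c)>400:
        r=cv2.minAreaRect(c);W=plane(C,cv2.boxPoints(r),.008);print(r,W[:,:2].round(3).tolist(),plane(C,r[0],.008)[0])
go(.49,-.013,.012,101)
E
```

```text
time_s: 27.38
tcp_pos: [0.4775, -0.0145, 0.1563]
orientation: [[-0.982, -0.187, -0.007], [-0.187, 0.982, -0.001], [0.007, -0.0, -1.0]]
ft_force: [-0.1, 1.2, -0.3]
width: 0.0428
[ 0.47751427 -0.01448893  0.15625799] 0.028556247824102376
[316.91937987 232.73570212]
((319.1876525878906, 289.44183349609375), (51.34879684448242, 15.163402557373047), 88.02507019042969) [[0.515, -0.013], [0.512, -0.002], [0.553, 0.007], [0.556, -0.004]] [ 0.53338205 -0.00304575  0.008     ]
((304.03057861328125, 220.66702270507812), (38.67035675048828, 214.17584228515625), 6.981057643890381) [[0.569, -0.033], [0.411, -0.041], [0.409, -0.015], [0.568, -0.004]] [ 0.48289253 -0.02364781  0.008     ]
GO [-0.0132 -0.0014  0.1446] [-0.  -0.3 -0.1] t 27.43
```

```bash
python3 -m creep '[-0.013,-0.001,0.05,0,-0.3,0,-0.1,-0.013,-0.001,0.1,0,-0.3,0,-0.1,-0.013,-0.001,0.138,0,-0.3,0,-0.1,-0.013,-0.001,0.149,0,-0.3,0,-0.1,-0.013,-0.001,0.149,0,-0.3,0,-0.1,-0.013,-0.001,0.149,0,-0.3,0,-0.1]'; python3 - <<'E'
from h import *
print(np.abs(bot.sense()["dq"]).max());go(.49,-.0125,.003,101.5)
E
```

```text
time_s: 28.18
tcp_pos: [0.4926, -0.0134, 0.011]
orientation: [[-0.982, -0.189, 0.005], [-0.189, 0.982, -0.002], [-0.005, -0.003, -1.0]]
ft_force: [-0.0, -0.3, 0.5]
width: 0.0385
0.008774983184998792
GO [0.0024 0.0014 0.008 ] [-0.2  0.3 -0.6] t 28.18
```

```bash
python3 -m creep '[0.001,0.001,0.005,-0.2,0.3,0,-0.1,0.001,0.001,0.0075,-0.2,0.3,0,-0.1,0.001,0.001,0.0075,-0.2,0.3,0,-0.6,0.001,0.001,0.0075,-0.2,0.3,0,-1,0.001,0.001,0.0075,-0.2,0.3,0,-1,0.001,0.001,0.0075,-0.2,0.3,0,-1,0.001,0.001,0.0075,-0.2,0.3,0,-1]' 40; python3 -c "
from h import *
go(.49,-.012,.003,101)"
```

```text
time_s: 29.05
tcp_pos: [0.4897, -0.0127, 0.0014]
orientation: [[-0.982, -0.188, -0.004], [-0.188, 0.982, 0.001], [0.004, 0.002, -1.0]]
ft_force: [1.2, 0.4, 1.1]
width: 0.0113
GO [-0.0004  0.0007 -0.0016] [ 0.1 -0.2 -0.1] t 29.05
```

```bash
python3 -m creep '[0,0,-0.04,0,-0.2,0,-1,0,0,-0.1,0,-0.2,0,-1,0,0,-0.14,0,-0.2,0,-1,0,0,-0.14,0,-0.2,0,-1]'; python3 -c "
from h import *
print(bot.sense()['width']);go(.4098,.1902,.12,78.7)"
```

```text
time_s: 29.55
tcp_pos: [0.4931, -0.0133, 0.1458]
orientation: [[-0.982, -0.189, 0.008], [-0.189, 0.982, 0.0], [-0.008, -0.001, -1.0]]
ft_force: [0.5, 0.2, -0.8]
width: 0.0116
0.011553611193059107
GO [0.0437 0.2156 0.0252] [ 0.   0.4 22.2] t 29.55
```

```bash
python3 -m creep '[0.01,0.05,0,0,0.2,6,-1,0.02,0.1,0,0,0.2,12,-1,0.032,0.155,0,0,0.2,18,-1,0.0437,0.2156,0.01,0,0.2,22.2,-1,0.0437,0.2156,0.02,0,0.2,22.2,-1,0.0437,0.2156,0.025,0,0.2,22.2,-1,0.0437,0.2156,0.025,0,0.2,22.2,-1]'; python3 - <<'E'
from h import *
im,C,s,d=wr("w19");h=cv2.cvtColor(im,cv2.COLOR_BGR2HSV);print(s["tcp_pos"],np.abs(s["dq"]).max())
m=cv2.inRange(h,(8,60,120),(25,200,255))
q=proj(C,[[.368,.198,.05]])[0];print(q)   # near block centre, notch
k=np.zeros_like(m);cv2.circle(k,tuple(q.astype(int)),60,255,-1)
v,u=np.nonzero(m&k);print("near block cols",np.percentile(u,[1,50,99]),"rows",np.percentile(v,[1,99]))
z=s["tcp_pos"];R=s["orientation"];print("marker px there",proj(C,z-.042*0+R@[.05,0,-.006]))
go(.4098,.1902,.0385,78.7)
E
```

```text
time_s: 30.42
tcp_pos: [0.4063, 0.1894, 0.1154]
orientation: [[-0.98, 0.198, -0.007], [0.198, 0.98, 0.001], [0.007, -0.0, -1.0]]
ft_force: [-0.1, -0.7, -0.3]
width: 0.0111
[0.40627304 0.18943823 0.11543072] 0.020995803810957277
[319.49581517 183.68107696]
near block cols [260. 337. 368.] rows [162. 202.]
marker px there [[317.50590492 193.74242545]]
GO [-0.0032  0.0013  0.0776] [ 0.  -0.3 -0.2] t 30.48
```

```bash
python3 -m creep '[-0.002,0.0005,0.03,0,-0.3,0,-1,-0.002,0.0005,0.06,0,-0.3,0,-1,-0.002,0.0005,0.073,0,-0.3,0,-1,-0.002,0.0005,0.076,0,-0.3,0,-1,-0.002,0.0005,0.076,0,-0.3,0,-1,-0.002,0.0005,0.076,0,-0.3,0,-1]'; python3 -c "
from h import *
go(.4098,.1902,.0385,78.7)"
```

```text
time_s: 31.22
tcp_pos: [0.4095, 0.1912, 0.042]
orientation: [[-0.98, 0.197, 0.003], [0.197, 0.98, 0.001], [-0.003, 0.002, -1.0]]
ft_force: [0.6, 0.1, 0.4]
width: 0.0114
GO [-0.0005 -0.0009  0.0035] [ 0.1  0.2 -0. ] t 31.23
```

Lowering the last 3.5 mm, releasing, then rising and moving off toward the free table between the boards so the top camera can see.

```bash
python3 -m creep '[0,0,0.0025,0.1,0.2,0,-1,0,0,0.0035,0.1,0.2,0,-1,0,0,0.0035,0.1,0.2,0,-1,0,0,0.0035,0.1,0.2,0,-0.3,0,0,0.0035,0.1,0.2,0,-0.3,0,0,0.0035,0.1,0.2,0,-0.3,0,0,0,0,0,0,-0.3,0,0,-0.05,0,0,0,-0.2,0,0,-0.11,0,0,0,0,0,-0.02,-0.16,0,0,0,0]'; python3 -m creep '[0.01,-0.06,0,0,0,0,0.5,0.02,-0.12,0,0,0,0,1,0.04,-0.15,0,0,0,0,1,0.04,-0.15,0,0,0,0,1]'; python3 - <<'E'
from h import *
im,C,s,d=wr("w20");print(s["tcp_pos"],s["width"],s["ft_force"])
t,_=bot.snapshot("top");sc,_=bot.snapshot("scene");cv2.imwrite("pics/top2.png",t)
A=cv2.resize(t[100:385,130:530],(800,570))[:, :]
A=cv2.resize(t[130:385,120:520],(560,357));B=cv2.resize(sc[150:380,180:540],(560,357))[:,:]
g=cv2.resize(t[270:385,170:290],(240,230));g2=cv2.resize(t[260:375,400:520],(240,230));
w=cv2.resize(im,(240,180));cv2.imwrite("pics/fin.png",cv2.resize(np.hstack([np.vstack([A,cv2.resize(sc[150:370,220:540],(560,385))[:243]]),np.vstack([g,g2,cv2.resize(im,(240,140))])]),(800,600)))
T=cam("top");h=cv2.cvtColor(t,cv2.COLOR_BGR2HSV)
for n,lo,hi,q,r,z in(("gold",(20,90,120),(33,255,255),proj(T,[.437,-.183,.072])[0],20,.072),("grey",(0,0,120),(179,45,255),proj(T,[.4286,.2843,.056])[0],14,.056)):
    c=blob(h,lo,hi,q,r);e=cv2.minEnclosingCircle(c);print(n,e,plane(T,e[0],z)[0])
E
```

```text
time_s: 32.48
tcp_pos: [0.4045, 0.1717, 0.2032]
orientation: [[-0.981, 0.195, 0.003], [0.195, 0.981, 0.002], [-0.003, 0.002, -1.0]]
ft_force: [0.7, -0.9, 0.6]
width: 0.0426
time_s: 32.98
tcp_pos: [0.3347, 0.0308, 0.201]
orientation: [[-0.98, 0.2, 0.002], [0.2, 0.98, 0.0], [-0.002, 0.001, -1.0]]
ft_force: [1.3, 0.6, 0.1]
width: 0.0851
[0.33474301 0.03077904 0.20101918] 0.08510402561028162 [1.34007401 0.59295914 0.08487184]
gold ((448.5714416503906, 317.4285583496094), 15.135534286499023) [ 0.43758828 -0.18333733  0.072     ]
grey ((214.8095245361328, 324.64019775390625), 13.31680679321289) [0.4296537  0.28394884 0.056     ]
```

View pics/fin.png

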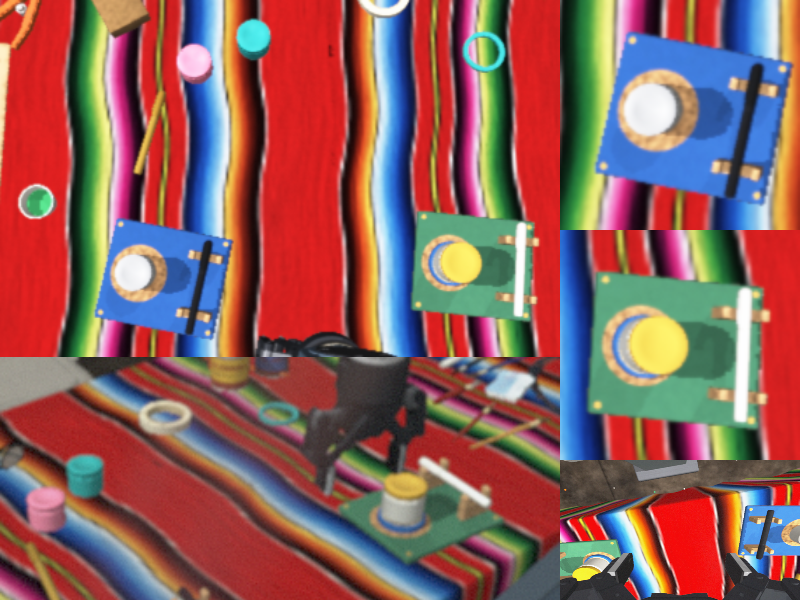

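The final view shows both kits complete. The gold jar is at (.4376,-.1833) and the grey jar at (.4297,.2839), each within about 1 mm of its cork. Both markers lie in their rests, and the gold marker, cup and look-alikes are where they were.

```bash
python3 -c "
from workcell import bot
print(bot.sign_off())"
```

```text
the job is handed in; nothing more can be done
None
```

Both kits are made up and the job is handed in, at about 33 s of robot time. I worked in the order asked: tape, gold jar and white marker on the green board, then grey jar and black marker on the blue board.

**Last checks:**
- **Jars:** in the final top view both stand upright, each within about 1–2 mm of the cork centre. The gold jar sits on the roll.
- **Tape:** it measured about 2 mm from the cork centre when released, before the jar went on top.
- **Markers:** both lie across the two forks of their rests.
- **Left alone:** the gold marker, the cup, and the pink and turquoise look-alikes show no sign of having moved. I judged this by eye, not by measurement.
- **Robot:** the gripper is open and clear of everything, and the wrist forces I read were at most about 6 N.

**Readings that disagreed:**
- One wrist view of the green board was about 3 mm off the other views. The tape and cork were off together, probably because the arm was still settling, so I corrected for it.
- The colour outlines of the grey lid and the black marker merged with the cloth stripes. I used the lid's visible edges, and the marker's earlier measured position backed by its one clean stretch.
- After release, the wrist reading of the grey lid was about 5 mm off because its outline included the jar's side. The final top view put it within about 1 mm.

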